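# Heft the sweet tubs: full ones to dispatch, empties to returns

### The arm

A 6-joint arm with a two-finger parallel gripper is mounted at the origin on the work surface. World frame = base frame: x ahead of the robot, y to its left, z up, the work surface at z = 0. Lengths are in m, angles in rad, forces in N, time in s.
With the tool pointing down it reaches from about 0.35 to 0.875 m from the base axis. Payload 4.2 kg.
Tool frame: the origin (TCP) lies between the finger pads; the fingertips stand 17 mm ahead of it and the grasp point (between the pads) lies 2 mm behind it; z points along the fingers, y is the line along which they close (so a half turn about z gives the same grasp; the last joint's range is limited). The gripper opens to 87 mm and grips with 3 to 60 N. Pads are 19 mm wide; open, the fingers measure 117 mm over their backs; the gripper's body (75 mm by 190 mm) begins 51 mm behind the grasp point.
Start: joints at [-0.874, 0.385, 0.008, 0, -1.194, -0.259], TCP at [0.265, -0.566, 0.24] pointing down, gripper open.
Joint ranges: [-3.14, 3.14], [-1.21, 2.06], [-1.07, 1.41], [-3.16, 2.05], [-2.99, -0.16], [-3.1, 3.1]. Speed limits (rad/s): [2.79, 2.79, 3.14, 3.14, 3.14, 3.14].

### API

Orientations are given as a rotation vector (axis times angle).
In Python, from cell import * gives the robot as it stands.
- The arm moves only by the tool apply_moves, never from a script. Its arguments are lists of equal length, an entry for each row: "xyz": the shift along the tool's x, y, z in m, a list of three; "delta_rot": the turn, a rotation vector about the tool's x, y, z in rad, a list of three; "hand": the finger opening in m, from 0 to 0.087. A call has 1 to 10 rows; each row shifts and turns the commanded pose from where the row before left it, along the tool's axes as they then stand; what a row does not reach is not made up. A row lasts 1/12 s, in which the tool goes at most 41.7 mm and 7.16 degrees, less where a joint would pass 70% of its speed; a pose out of reach is approached as far as the arm can. A call with a gripper value outside its range is refused whole. The fingers move at their own pace and stop on an object; "force" is the grip in N (left out, the last holds). Time passes only in rows, so rows that do not move let the fingers close. It gives the time, the measured TCP pose, the force, the opening and the grip force at its end, in the units of the state.
- get_state(): the state, without advancing time (a new reading comes with each control period).
- snapshot(name): name is "scene" or "side" or "wrist"; returns (picture, depth): 420x560x3 uint8, red, green, blue; 420x560 float32, m along the optical axis (not along the pixel's ray), 0 where there is no reading.
- camera_model(name): a dict with "fx", "fy", "cx", "cy" (pixels), "k1" (the pictures are not rectified: a ray, as slopes to the right and down, at radius r is drawn at 1 + k1 r^2 times it, then the intrinsics apply), "eye" and "rotation" of the camera in the world. Camera axes: x right, y down, z forward; pixel columns grow to the right and rows downward; lengths in m; the calibration is good to about 2 mm. A picture is of the moment at which its call begins: read the wrist's pose just before it. camera_model takes no time and is no camera call; for the wrist camera it gives the pose at the moment of the call.
- sign_off(): hands the job in; it is judged then, once.
Trained networks look in the newest picture that a camera, given by its name, has taken for a name from the list of things; names that differ only in an ending like _2 or _b are one class to them, and where a whole thing is asked for, a point or a joint stands for the part that bears it (a point fixed in the world has none). Each returns a list of dicts, best first, with "conf" (0 to 1); they miss things now and then, are a little off and sometimes report something else, mostly with a low value. They report only what shows in the picture. A call takes as long as a camera call. They do not tell look-alikes from the thing itself.
- boxes_of(query, camera): "point" ([x, y, z] in m, in world coordinates, good to about 4 mm: the middle of the surface that is visible of it).
- trace(query, camera): "pixels" (420x560 bool, what is visible of it).
- mark_of(query, camera): "point" ([x, y, z] in m, in world coordinates, good to about 4 mm: a listed point, or the origin of a listed thing).
The state is a dict: "t": time; "joint_positions": joint angles; "dq": joint speeds; "tau": joint torques, N m; "tcp_pos": TCP position; "eef_rot": TCP orientation; "contact_force": force on the tool from outside, world axes, zero at the start; "moment": the same for the moment, N m; "gripper_width": finger opening in m; "finger_force": force on a finger pad.
Only numpy, scipy, OpenCV 4.12 (cv2) and the standard library are available. Lean on these libraries where they do the work, as an engineer would, in place of code of your own. Each camera call takes 0.05 s, during which the arm holds its last target. There are 200 camera calls.

### The job

The lidded sweet tubs on the green mat look alike, but some are full and some are empty: heft each one to tell. Stand every full tub centred on a round steel plate of the green dispatch tray, one to a plate, and slide the tray's orange bar gently up until you feel it bear on them. Stand every empty one upright on the wooden returns board, in a straight row centred on its white line. Leave the other things on the counter alone.

Things in the scene. Friction and masses are not known exactly. Their poses are not given: they have to be found in the camera images.
- tub_a_center (a point): a lidded sweet tub (it may be absent): upright cylinder 62 mm across, 56 mm tall, yellow with a paper label and a red lid; the point is its centre, half-way up (28 mm above its underside), z up. Full tubs weigh 320 to 440 g, empty ones 50 to 70 g; they look the same, any mixture (up to four full, up to three empty) may be there, and the letter tells nothing. At the start the tubs stand on the green mat near the robot, in a loose line across it.
- tub_b_center (a point): a lidded sweet tub (it may be absent): upright cylinder 62 mm across, 56 mm tall, yellow with a paper label and a red lid; the point is its centre, half-way up (28 mm above its underside), z up. Full tubs weigh 320 to 440 g, empty ones 50 to 70 g; they look the same, any mixture (up to four full, up to three empty) may be there, and the letter tells nothing. At the start the tubs stand on the green mat near the robot, in a loose line across it.
- tub_c_center (a point): a lidded sweet tub (it may be absent): upright cylinder 62 mm across, 56 mm tall, yellow with a paper label and a red lid; the point is its centre, half-way up (28 mm above its underside), z up. Full tubs weigh 320 to 440 g, empty ones 50 to 70 g; they look the same, any mixture (up to four full, up to three empty) may be there, and the letter tells nothing. At the start the tubs stand on the green mat near the robot, in a loose line across it.
- tub_d_center (a point): a lidded sweet tub (it may be absent): upright cylinder 62 mm across, 56 mm tall, yellow with a paper label and a red lid; the point is its centre, half-way up (28 mm above its underside), z up. Full tubs weigh 320 to 440 g, empty ones 50 to 70 g; they look the same, any mixture (up to four full, up to three empty) may be there, and the letter tells nothing. At the start the tubs stand on the green mat near the robot, in a loose line across it.
- tub_e_center (a point): a lidded sweet tub (it may be absent): upright cylinder 62 mm across, 56 mm tall, yellow with a paper label and a red lid; the point is its centre, half-way up (28 mm above its underside), z up. Full tubs weigh 320 to 440 g, empty ones 50 to 70 g; they look the same, any mixture (up to four full, up to three empty) may be there, and the letter tells nothing. At the start the tubs stand on the green mat near the robot, in a loose line across it.
- tub_f_center (a point): a lidded sweet tub (it may be absent): upright cylinder 62 mm across, 56 mm tall, yellow with a paper label and a red lid; the point is its centre, half-way up (28 mm above its underside), z up. Full tubs weigh 320 to 440 g, empty ones 50 to 70 g; they look the same, any mixture (up to four full, up to three empty) may be there, and the letter tells nothing. At the start the tubs stand on the green mat near the robot, in a loose line across it.
- tub_g_center (a point): a lidded sweet tub (it may be absent): upright cylinder 62 mm across, 56 mm tall, yellow with a paper label and a red lid; the point is its centre, half-way up (28 mm above its underside), z up. Full tubs weigh 320 to 440 g, empty ones 50 to 70 g; they look the same, any mixture (up to four full, up to three empty) may be there, and the letter tells nothing. At the start the tubs stand on the green mat near the robot, in a loose line across it.
- tray: the fixed dispatch tray: green slab 135 mm wide (tray x from -50 to +85) x 340 mm long (its y) x 12 mm high, with four round steel plates in a row along its y axis; origin under the middle of the row of plates, at table height. Along the -x side (towards the robot) runs a fixed aluminium rail, its top 22 mm above the table, its inner face at tray x = -35 mm; on the far side lies the orange retaining bar. Tray and returns stand may trade places between starts.
- plate0_top (a point): centre of the top of a round steel plate of the tray, 50 mm across, at tray x = 0, y = +111 mm; its top is 16 mm above the table when nothing stands on it. It holds one tub; neighbouring plates are 74 mm apart.
- plate0 (a joint): how far plate 0 has sunk on its spring, m (1400 N/m, at most 0.0045): about 0.0004 under an empty tub, 0.0022 to 0.0031 under a full one
- plate1_top (a point): centre of the top of a round steel plate of the tray, 50 mm across, at tray x = 0, y = +37 mm; its top is 16 mm above the table when nothing stands on it. It holds one tub; neighbouring plates are 74 mm apart.
- plate1 (a joint): how far plate 1 has sunk on its spring, m (1400 N/m, at most 0.0045): about 0.0004 under an empty tub, 0.0022 to 0.0031 under a full one
- plate2_top (a point): centre of the top of a round steel plate of the tray, 50 mm across, at tray x = 0, y = -37 mm; its top is 16 mm above the table when nothing stands on it. It holds one tub; neighbouring plates are 74 mm apart.
- plate2 (a joint): how far plate 2 has sunk on its spring, m (1400 N/m, at most 0.0045): about 0.0004 under an empty tub, 0.0022 to 0.0031 under a full one
- plate3_top (a point): centre of the top of a round steel plate of the tray, 50 mm across, at tray x = 0, y = -111 mm; its top is 16 mm above the table when nothing stands on it. It holds one tub; neighbouring plates are 74 mm apart.
- plate3 (a joint): how far plate 3 has sunk on its spring, m (1400 N/m, at most 0.0045): about 0.0004 under an empty tub, 0.0022 to 0.0031 under a full one
- bar (a joint): travel of the orange retaining bar from its open stop towards the near rail (along the tray's -x), m: 0 = open, at most 0.036; the bar's face is at tray x = 58 mm minus this, its top 24 mm above the table, so it meets a tub centred on its plate at 0.027, and has the tubs snug between it and the rail at 0.031. It stays where it is left (about 1.5 N friction); each full tub resists sliding with some 2 to 5 N. It starts open.
- bar_tab (a point): grip point on the bar's upright tab, half-way along the bar: tab 20 mm wide (tray y), 10 mm thick (tray x), from 16 to 76 mm above the table; the point is 58 mm above the table, 16 mm behind the bar's face
- deck_top (a point): point on the top of the returns board, a wooden board 145 mm (its x from -60 to +85) x 310 mm (its y) with a thin white line drawn along it at x = 0; the point is the middle of that line. The top is 32 mm above the table when unloaded. z up; x and y are the board's own directions, roughly those of the table.
- deck (a joint): how far the returns board has sunk on its springs, m (400 N/m, at most 0.012): about 0.0015 for each empty tub, 0.008 or more when a full one is on it
- ink: bystander: small blue ink bottle with white cap, 38 mm across, 65 mm tall; origin at the centre of its underside. Not part of the job.
- jar: bystander: amber jar with yellow cap, 72 mm across, 100 mm tall; origin at the centre of its underside. Not part of the job.
- carton: bystander: white carton with an orange band, 55 x 75 x 50 mm; origin at the centre of its underside. Not part of the job.
- dish: bystander: brown clay dish of brass beads, 68 mm across, 26 mm tall; origin at the centre of its underside. Not part of the job.
There are look-alikes about, which are no part of the job. What is shaped like the part that bears tub_b_center but black or pink is not meant.

How it is judged:
At the end, for the whole second after the job is handed in: All tubs upright and at rest: full ones within 12 mm of the centre of their own plate (sunk over 1.3 mm), empty ones on the returns board within 15 mm of its white line; board sunk under 6.4 mm (no full tub on it); bar closed past 20 mm, i.e. within some 7 mm of the tubs (((horizontal distance between tub_a_center and plate0_top below 0.012 m and value of joint plate0 above 0.0013 m and z of tub_a_center in the frame of plate0_top between 0.024 and 0.032 m) or (horizontal distance between tub_a_center and plate1_top below 0.012 m and value of joint plate1 above 0.0013 m and z of tub_a_center in the frame of plate1_top between 0.024 and 0.032 m) or (horizontal distance between tub_a_center and plate2_top below 0.012 m and value of joint plate2 above 0.0013 m and z of tub_a_center in the frame of plate2_top between 0.024 and 0.032 m) or (horizontal distance between tub_a_center and plate3_top below 0.012 m and value of joint plate3 above 0.0013 m and z of tub_a_center in the frame of plate3_top between 0.024 and 0.032 m) or (x of tub_a_center in the frame of deck_top between -0.015 and 0.015 m and y of tub_a_center in the frame of deck_top between -0.14 and 0.14 m and z of tub_a_center in the frame of deck_top between 0.024 and 0.032 m)) and angle between each of tub_a_center, tub_b_center, tub_c_center, tub_d_center, tub_e_center, tub_f_center, tub_g_center's own z axis and vertical below 0.08 rad and linear speed of each of tub_a, tub_b, tub_c, tub_d, tub_e, tub_f, tub_g below 0.02 m/s and ((horizontal distance between tub_b_center and plate0_top below 0.012 m and value of joint plate0 above 0.0013 m and z of tub_b_center in the frame of plate0_top between 0.024 and 0.032 m) or (horizontal distance between tub_b_center and plate1_top below 0.012 m and value of joint plate1 above 0.0013 m and z of tub_b_center in the frame of plate1_top between 0.024 and 0.032 m) or (horizontal distance between tub_b_center and plate2_top below 0.012 m and value of joint plate2 above 0.0013 m and z of tub_b_center in the frame of plate2_top between 0.024 and 0.032 m) or (horizontal distance between tub_b_center and plate3_top below 0.012 m and value of joint plate3 above 0.0013 m and z of tub_b_center in the frame of plate3_top between 0.024 and 0.032 m) or (x of tub_b_center in the frame of deck_top between -0.015 and 0.015 m and y of tub_b_center in the frame of deck_top between -0.14 and 0.14 m and z of tub_b_center in the frame of deck_top between 0.024 and 0.032 m)) and ((horizontal distance between tub_c_center and plate0_top below 0.012 m and value of joint plate0 above 0.0013 m and z of tub_c_center in the frame of plate0_top between 0.024 and 0.032 m) or (horizontal distance between tub_c_center and plate1_top below 0.012 m and value of joint plate1 above 0.0013 m and z of tub_c_center in the frame of plate1_top between 0.024 and 0.032 m) or (horizontal distance between tub_c_center and plate2_top below 0.012 m and value of joint plate2 above 0.0013 m and z of tub_c_center in the frame of plate2_top between 0.024 and 0.032 m) or (horizontal distance between tub_c_center and plate3_top below 0.012 m and value of joint plate3 above 0.0013 m and z of tub_c_center in the frame of plate3_top between 0.024 and 0.032 m) or (x of tub_c_center in the frame of deck_top between -0.015 and 0.015 m and y of tub_c_center in the frame of deck_top between -0.14 and 0.14 m and z of tub_c_center in the frame of deck_top between 0.024 and 0.032 m)) and ((horizontal distance between tub_d_center and plate0_top below 0.012 m and value of joint plate0 above 0.0013 m and z of tub_d_center in the frame of plate0_top between 0.024 and 0.032 m) or (horizontal distance between tub_d_center and plate1_top below 0.012 m and value of joint plate1 above 0.0013 m and z of tub_d_center in the frame of plate1_top between 0.024 and 0.032 m) or (horizontal distance between tub_d_center and plate2_top below 0.012 m and value of joint plate2 above 0.0013 m and z of tub_d_center in the frame of plate2_top between 0.024 and 0.032 m) or (horizontal distance between tub_d_center and plate3_top below 0.012 m and value of joint plate3 above 0.0013 m and z of tub_d_center in the frame of plate3_top between 0.024 and 0.032 m) or (x of tub_d_center in the frame of deck_top between -0.015 and 0.015 m and y of tub_d_center in the frame of deck_top between -0.14 and 0.14 m and z of tub_d_center in the frame of deck_top between 0.024 and 0.032 m)) and ((horizontal distance between tub_e_center and plate0_top below 0.012 m and value of joint plate0 above 0.0013 m and z of tub_e_center in the frame of plate0_top between 0.024 and 0.032 m) or (horizontal distance between tub_e_center and plate1_top below 0.012 m and value of joint plate1 above 0.0013 m and z of tub_e_center in the frame of plate1_top between 0.024 and 0.032 m) or (horizontal distance between tub_e_center and plate2_top below 0.012 m and value of joint plate2 above 0.0013 m and z of tub_e_center in the frame of plate2_top between 0.024 and 0.032 m) or (horizontal distance between tub_e_center and plate3_top below 0.012 m and value of joint plate3 above 0.0013 m and z of tub_e_center in the frame of plate3_top between 0.024 and 0.032 m) or (x of tub_e_center in the frame of deck_top between -0.015 and 0.015 m and y of tub_e_center in the frame of deck_top between -0.14 and 0.14 m and z of tub_e_center in the frame of deck_top between 0.024 and 0.032 m)) and ((horizontal distance between tub_f_center and plate0_top below 0.012 m and value of joint plate0 above 0.0013 m and z of tub_f_center in the frame of plate0_top between 0.024 and 0.032 m) or (horizontal distance between tub_f_center and plate1_top below 0.012 m and value of joint plate1 above 0.0013 m and z of tub_f_center in the frame of plate1_top between 0.024 and 0.032 m) or (horizontal distance between tub_f_center and plate2_top below 0.012 m and value of joint plate2 above 0.0013 m and z of tub_f_center in the frame of plate2_top between 0.024 and 0.032 m) or (horizontal distance between tub_f_center and plate3_top below 0.012 m and value of joint plate3 above 0.0013 m and z of tub_f_center in the frame of plate3_top between 0.024 and 0.032 m) or (x of tub_f_center in the frame of deck_top between -0.015 and 0.015 m and y of tub_f_center in the frame of deck_top between -0.14 and 0.14 m and z of tub_f_center in the frame of deck_top between 0.024 and 0.032 m)) and ((horizontal distance between tub_g_center and plate0_top below 0.012 m and value of joint plate0 above 0.0013 m and z of tub_g_center in the frame of plate0_top between 0.024 and 0.032 m) or (horizontal distance between tub_g_center and plate1_top below 0.012 m and value of joint plate1 above 0.0013 m and z of tub_g_center in the frame of plate1_top between 0.024 and 0.032 m) or (horizontal distance between tub_g_center and plate2_top below 0.012 m and value of joint plate2 above 0.0013 m and z of tub_g_center in the frame of plate2_top between 0.024 and 0.032 m) or (horizontal distance between tub_g_center and plate3_top below 0.012 m and value of joint plate3 above 0.0013 m and z of tub_g_center in the frame of plate3_top between 0.024 and 0.032 m) or (x of tub_g_center in the frame of deck_top between -0.015 and 0.015 m and y of tub_g_center in the frame of deck_top between -0.14 and 0.14 m and z of tub_g_center in the frame of deck_top between 0.024 and 0.032 m)) and value of joint deck below 0.0064 m and value of joint bar above 0.02 m); the robot touches nothing.
It fails at once if the bar is rammed into a tub (over 40 N) (contact force between bar and tub_a above 40 N or contact force between bar and tub_b above 40 N or contact force between bar and tub_c above 40 N or contact force between bar and tub_d above 40 N or contact force between bar and tub_e above 40 N or contact force between bar and tub_f above 40 N or contact force between bar and tub_g above 40 N).
It fails at once if a bystander is pushed more than 40 mm (distance of any of ink, jar, carton, dish from where it was at the start of the episode above 0.04 m).
Of tub_a, tub_b, tub_c, tub_d, tub_e, tub_f, tub_g only 5 to 7 are there at a start; the rules pass over those that are not, and their reading is None.
At some moment in a run one of tub_a, tub_b, tub_c, tub_d, tub_e, tub_f, tub_g may be knocked a few centimetres aside while the robot is not near it.
It also fails if it takes over 210 s, if anything falls off the work surface, if the arm or the gripper's body presses on something with over 40 N, if the wrist force passes 120 N, or if a joint passes its speed limit or range.

## Working session

There is one attempt and no reset: what is moved stays moved. The work goes in short steps, Python scripts to look and compute and a tool call to move; the robot and the scene stay as the last step left them, time stands still between calls to the robot, and variables do not carry over. Pictures are saved under pics/ and viewed, at most 14 in all, crops included, and the job is handed in when it is done.

Besides the shell and the picture viewer there is one more tool, called after ">>>" by a JSON object that holds its "fn" and its "kwargs". apply_moves: Moves the arm, as the interface text tells. Its arguments: {"type":"object","properties":{"xyz":{"type":"array","items":{"type":"array","items":{"type":"number"}}},"delta_rot":{"type":"array","items":{"type":"array","items":{"type":"number"}}},"hand":{"type":"array","items":{"type":"number"}},"force":{"type":"number"}},"required":["xyz","delta_rot","hand"]}

```bash
mkdir -p pics; ls; cat > h.py <<'E'
from cell import *
import numpy as np, cv2
from scipy.spatial.transform import Rotation as R
def save(name,pic): cv2.imwrite('pics/'+name,cv2.cvtColor(pic,cv2.COLOR_RGB2BGR))
def cloud(cam,depth,m):
    v,u=np.mgrid[:420,:560]
    K=np.array([[m['fx'],0,m['cx']],[0,m['fy'],m['cy']],[0,0,1.]])
    p=cv2.undistortPoints(np.stack([u,v],-1).reshape(-1,1,2).astype(np.float64),K,np.array([m['k1'],0,0,0])).reshape(420,560,2)
    c=np.dstack([p[...,0]*depth,p[...,1]*depth,depth])
    Rm=np.array(m['rotation']); 
    if Rm.shape!=(3,3): Rm=R.from_rotvec(Rm).as_matrix()
    return c@Rm.T+np.array(m['eye'])
E
python3 - <<'E'
from h import *
s=get_state();print({k:np.round(v,3) for k,v in s.items()})
for c in('scene','side'):
    m=camera_model(c);print(c,m)
    p,d=snapshot(c);save(c+'0.png',p);np.savez(c+'0.npz',p=p,d=d)
    for q in ('tub_a_center','plate0_top','bar_tab','deck_top','tray','ink','jar','carton','dish'):
        print(q,[(np.round(x['point'],3).tolist(),round(x['conf'],2)) for x in mark_of(q,c)])
E
```

```text
pics
{'t': np.float64(0.0), 'joint_positions': array([-8.740e-01,  3.860e-01,  7.000e-03, -1.000e-03, -1.194e+00,
       -2.590e-01]), 'dq': array([-0.001,  0.   ,  0.001,  0.001,  0.001,  0.   ]), 'tau': array([ 1.0000e-03, -3.9067e+01,  1.8740e+01,  4.2200e+00,  1.1000e-02,
       -0.0000e+00]), 'tcp_pos': array([ 0.265, -0.566,  0.238]), 'eef_rot': array([ 6.820e-01, -3.066e+00, -3.000e-03]), 'contact_force': array([-0.807, -0.667, -0.863]), 'moment': array([ 0.024, -0.024, -0.059]), 'finger_force': np.float64(0.0), 'gripper_width': np.float64(0.087)}
scene {'fx': 454.48652318181905, 'fy': 454.48652318181905, 'cx': 284.6241123137193, 'cy': 211.40813953862317, 'k1': 0.007353673919040087, 'eye': array([1.15217662, 0.01238551, 1.08108536]), 'rotation': array([-1.72229701, -2.14396564,  0.58639694])}
tub_a_center [([0.423, -0.11, 0.03], 0.66)]
plate0_top [([0.592, 0.322, 0.017], 0.48)]
bar_tab [([0.664, 0.211, 0.062], 0.89)]
deck_top [([0.598, -0.188, 0.035], 0.85)]
tray [([0.588, 0.208, -0.003], 0.77)]
ink [([0.754, -0.011, 0.003], 0.59)]
jar [([0.408, -0.567, 0.001], 0.91)]
carton [([0.767, 0.169, -0.004], 0.68)]
dish [([0.458, -0.428, 0.004], 0.74), ([0.437, 0.003, 0.031], 0.7)]
side {'fx': 429.5967124739511, 'fy': 429.5967124739511, 'cx': 271.2057202861569, 'cy': 209.85781299718022, 'k1': -0.11436573291700322, 'eye': array([0.42346693, 0.67689353, 0.72047866]), 'rotation': array([-0.27095173,  2.76069574, -1.33771344])}
tub_a_center [([0.428, -0.111, 0.027], 0.59)]
plate0_top [([0.591, 0.321, 0.018], 0.97)]
bar_tab [([0.662, 0.212, 0.059], 0.64), ([0.588, 0.099, 0.015], 0.24)]
deck_top [([0.598, -0.187, 0.033], 0.69)]
tray [([0.589, 0.212, -0.001], 0.59)]
ink [([0.751, -0.013, -0.003], 0.81)]
jar [([0.407, -0.569, -0.002], 0.93)]
carton [([0.772, 0.173, -0.001], 0.94)]
dish [([0.456, -0.43, 0.0], 0.75)]
```

View pics/scene0.png

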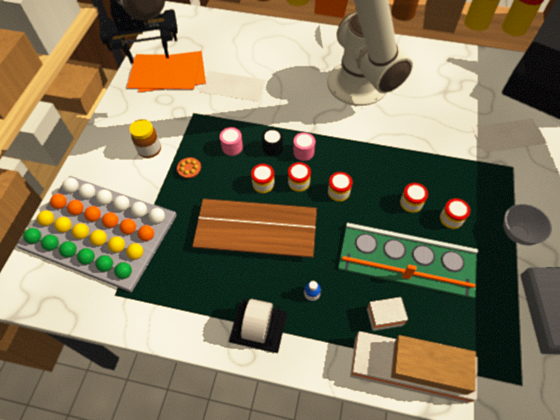

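View pics/side0.png

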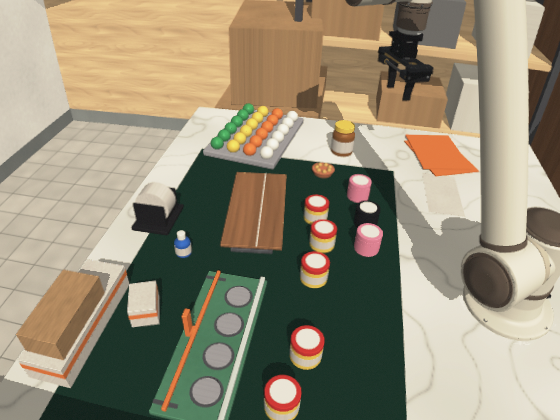

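The scene view shows five yellow tubs with red lids at (262,178), (299,176), (340,186), (414,197) and (455,213). The look-alikes are pink at (231,141) and (304,146) and black at (272,142). The board is at (255,228) and the tray at (410,260). I'll measure in both views.

```bash
cat >> h.py <<'E'
def tubs(p,X,zlo=0.048,zhi=0.075,box=(0.3,0.56,-0.6,0.5)):
    hsv=cv2.cvtColor(p,cv2.COLOR_RGB2HSV); H,S,V=[hsv[...,i] for i in range(3)]
    red=((H<6)|(H>174))&(S>170)&(V>90)
    x,y,z=X[...,0],X[...,1],X[...,2]
    inb=(z>zlo)&(z<zhi)&(x>box[0])&(x<box[1])&(y>box[2])&(y<box[3])
    n,l=cv2.connectedComponents((red&inb).astype(np.uint8))
    out=[]
    for i in range(1,n):
        k=l==i
        if k.sum()<25: continue
        # top of lid: all points within the red blob's hull, on the top plane
        hull=cv2.convexHull(np.argwhere(k)[:,::-1].astype(np.int32))
        mk=np.zeros(k.shape,np.uint8); cv2.fillConvexPoly(mk,hull,1)
        P=X[(mk>0)&(z>zlo)&(z<zhi)]
        zt=np.percentile(P[:,2],70); T=P[P[:,2]>zt-0.005]
        c,r=cv2.minEnclosingCircle(T[:,:2].astype(np.float32)*1000)
        out.append((round(c[0]/1000,4),round(c[1]/1000,4),round(float(zt),4),round(r,1),int(k.sum())))
    return out
E
python3 - <<'E'
from h import *
for c in('scene','side'):
    f=np.load(c+'0.npz');m=camera_model(c);X=cloud(c,f['d'],m);p=f['p']
    print(c);[print(t) for t in tubs(p,X)]
    hsv=cv2.cvtColor(p,cv2.COLOR_RGB2HSV);H,S,V=[hsv[...,i].astype(int) for i in range(3)]
    x,y,z=[X[...,i] for i in range(3)]
    # plates
    g=(S<60)&(V>60)&(z>0.008)&(z<0.022)&(x>.5)&(x<.66)&(y>.05)&(y<.37)
    n,l,st,_=cv2.connectedComponentsWithStats(cv2.morphologyEx(g.astype(np.uint8),cv2.MORPH_OPEN,np.ones((3,3))))
    for i in range(1,n):
        if st[i,4]>60:
            P=X[l==i];cc,r=cv2.minEnclosingCircle(P[:,:2].astype(np.float32)*1000);print('plate',np.round(cc,1),round(r,1),st[i,4],np.round(np.median(P,0),4))
    # deck white line
    d=(z>.024)&(z<.042)&(x>.5)&(x<.72)&(y>-.37)&(y<-.02)
    w=d&(S<100)&(V>120)
    P=X[w&(abs(x-.6)<.03)]
    if len(P)>10:
        b=np.polyfit(P[:,1],P[:,0],1);res=P[:,0]-np.polyval(b,P[:,1]);P=P[abs(res)<.006];b=np.polyfit(P[:,1],P[:,0],1)
        print('line',b,len(P),P[:,1].min(),P[:,1].max(),np.median(P[:,2]))
    D=X[d];
    rect=cv2.minAreaRect((D[:,:2]*1000).astype(np.float32));print('deck',rect,np.median(D[:,2]))
    o=(H<14)&(H>5)&(S>180)&(V>120)&(z>.012)&(z<.09)&(x>.58)&(x<.72)&(y>.0)&(y<.4)
    P=X[o&(z<.03)];print('bar',len(P),np.polyfit(P[:,1],P[:,0],1),P[:,1].min(),P[:,1].max())
    P=X[o&(z>.04)];print('tab',P.min(0),P.max(0),np.median(P,0))
    print('marks plates',[(np.round(q['point'],3).tolist(),round(q['conf'],2)) for n_ in '0123' for q in mark_of('plate%s_top'%n_,c)])
    print('clutter near row', [ (np.round(q['point'],3).tolist(),round(q['conf'],2)) for q in boxes_of('tub_b_center',c)])
E
```

```text
scene
(0.4295, -0.1097, 0.0586, 31.7, 133)
(0.457, -0.2071, 0.0589, 32.1, 142)
(0.4369, 0.0079, 0.0587, 32.3, 145)
(0.4295, 0.209, 0.0585, 31.7, 149)
(0.4572, 0.3185, 0.0586, 33.1, 168)
plate [586.8 102.8] 29.9 338 [0.5885 0.103  0.0166]
plate [588.4 176.7] 29.5 341 [0.5901 0.1757 0.0165]
plate [588.9 250.8] 30.8 355 [0.5901 0.2513 0.0166]
plate [590.  326.9] 30.4 340 [0.5912 0.325  0.0168]
line [-0.1247278   0.57379142] 116 -0.34065190504395 -0.0375060436560853 0.03379246736295649
deck ((610.5487670898438, -187.94000244140625), (147.44595336914062, 309.93145751953125), 7.066868782043457) 0.033317336206570625
bar 357 [0.01313508 0.64650811] 0.04828942533862721 0.3758458710143431
tab [0.65529195 0.20174677 0.04047483] [0.66645105 0.2215103  0.08047942] [0.66310329 0.2108737  0.07337756]
marks plates [([0.592, 0.322, 0.017], 0.48), ([0.59, 0.248, 0.018], 0.7), ([0.586, 0.173, 0.015], 0.44), ([0.587, 0.175, 0.014], 0.65)]
clutter near row [([0.364, -0.325, 0.057], 0.83), ([0.471, -0.204, 0.057], 0.75), ([0.336, -0.112, 0.054], 0.68), ([0.346, -0.209, 0.05], 0.65), ([0.439, -0.106, 0.061
[... 452 characters left out ...]
71026 -0.03830373037182122 0.03380553309308715
deck ((610.5545043945312, -189.53945922851562), (145.2732391357422, 314.4026184082031), 7.188418388366699) 0.033491593928484165
bar 383 [0.01155528 0.645488  ] 0.049722026601782265 0.3760582463022613
tab [0.65421236 0.20244069 0.04031237] [0.66312345 0.22262613 0.07875853] [0.6569581  0.21892649 0.06399913]
marks plates [([0.591, 0.321, 0.018], 0.97), ([0.588, 0.247, 0.02], 0.66), ([0.585, 0.178, 0.018], 0.67), ([0.425, -0.112, 0.031], 0.6), ([0.586, 0.098, 0.017], 0.77)]
clutter near row [([0.322, -0.099, 0.053], 0.95), ([0.354, -0.312, 0.042], 0.82), ([0.459, -0.188, 0.052], 0.78), ([0.584, 0.102, 0.016], 0.74), ([0.328, -0.188, 0.054], 0.63)]
```

>>> {"fn": "apply_moves", "kwargs": {"xyz": [[0,0,0],[0,0,0],[0,0,0],[0,0,0],[0,0,0],[0,0,0],[0,0,0],[0,0,0],[0,0,0],[0,0,0]], "delta_rot": [[0,0,-0.1133],[0,0,-0.1133],[0,0,-0.1133],[0,0,-0.1133],[0,0,-0.1133],[0,0,-0.1133],[0,0,-0.1133],[0,0,-0.1133],[0,0,-0.1133],[0,0,-0.1133]], "hand": [0.087,0.087,0.087,0.087,0.087,0.087,0.087,0.087,0.087,0.087], "force": 12}}

```text
t: 2.33
tcp_pos: [0.265, -0.566, 0.2396]
eef_rot: [-2.228, 2.215, -0.0]
contact_force: [0.2, -0.3, 0.2]
gripper_width: 0.0872
finger_force: 0.0
```

>>> {"fn": "apply_moves", "kwargs": {"xyz": [[-0.0359,-0.0191,0],[-0.0359,-0.0191,0],[-0.0359,-0.0191,0],[-0.0359,-0.0191,0],[-0.0359,-0.0191,0],[-0.0359,-0.0191,0],[-0.0359,-0.0191,0],[-0.0359,-0.0191,0],[-0.0359,-0.0191,0],[-0.0359,-0.0191,0]], "delta_rot": [[0,0,0],[0,0,0],[0,0,0],[0,0,0],[0,0,0],[0,0,0],[0,0,0],[0,0,0],[0,0,0],[0,0,0]], "hand": [0.078,0.078,0.078,0.078,0.078,0.078,0.078,0.078,0.078,0.078]}}

```text
t: 3.17
tcp_pos: [0.4565, -0.2051, 0.24]
eef_rot: [-2.221, 2.221, -0.001]
contact_force: [1.3, -0.0, 0.5]
gripper_width: 0.078
finger_force: 0.0
```

```bash
python3 - <<'E'
from h import *
print(np.round(get_state()['tcp_pos'],4),np.round(get_state()['joint_positions'],2))
m=camera_model('wrist');p,d=snapshot('wrist');save('w1.png',p);print(m)
X=cloud('wrist',d,m);[print(t) for t in tubs(p,X)]
E
```

```text
[ 0.4565 -0.2051  0.24  ] [-0.1   0.17 -0.29  0.   -1.11  0.1 ]
{'fx': 295.2232560005006, 'fy': 295.2232560005006, 'cx': 273.6242338740701, 'cy': 210.22092164031181, 'k1': -0.06296082204911853, 'eye': array([ 0.45578286, -0.27318693,  0.38511802]), 'rotation': array([1.01346213e-03, 3.11535773e+00, 3.98083796e-01])}
(0.4557, -0.2068, 0.057, 30.5, 524)
(0.4323, -0.1293, 0.0568, 19.9, 140)
```

View pics/w1.png

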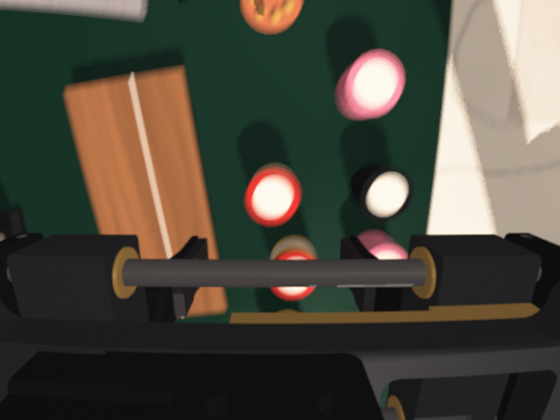

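The wrist view confirms the choice: the yellow, red-lidded tub at (273,195) is at (0.456, -0.207). Black (385,193) and pink (370,85), (380,250) are the look-alikes. Next I descend and grip it.

>>> {"fn": "apply_moves", "kwargs": {"xyz": [[0.0017,0,0.03],[0,0,0.04],[0,0,0.04],[0,0,0.04],[0,0,0.035],[0,0,0.023],[0,0,0],[0,0,0],[0,0,0],[0,0,0]], "delta_rot": [[0,0,0],[0,0,0],[0,0,0],[0,0,0],[0,0,0],[0,0,0],[0,0,0],[0,0,0],[0,0,0],[0,0,0]], "hand": [0.078,0.078,0.078,0.078,0.078,0.078,0.078,0.05,0.05,0.05], "force": 12}}

```text
t: 4.05
tcp_pos: [0.4577, -0.209, 0.0336]
eef_rot: [-2.22, 2.219, -0.006]
contact_force: [-0.1, 0.3, -0.7]
gripper_width: 0.0653
finger_force: 0.4
```

>>> {"fn": "apply_moves", "kwargs": {"xyz": [[0,0,0],[0,0,-0.02],[0,0,-0.04],[0,0,-0.03],[0,0,0],[0,0,0],[0,0,0],[0,0,0]], "delta_rot": [[0,0,0],[0,0,0],[0,0,0],[0,0,0],[0,0,0],[0,0,0],[0,0,0],[0,0,0]], "hand": [0.05,0.05,0.05,0.05,0.05,0.05,0.05,0.05]}}

```text
t: 4.72
tcp_pos: [0.455, -0.2085, 0.1208]
eef_rot: [2.22, -2.221, -0.003]
contact_force: [0.5, -0.3, -0.2]
gripper_width: 0.0616
finger_force: 12.0
```

>>> {"fn": "apply_moves", "kwargs": {"xyz": [[0.0143,-0.0308,0],[0.0143,-0.0308,0],[0.0143,-0.0308,0],[0.0143,-0.0308,0],[0.0143,-0.0308,0],[0,0,0],[0,0,0],[0,0,0]], "delta_rot": [[0,0,0],[0,0,0],[0,0,0],[0,0,0],[0,0,0],[0,0,0],[0,0,0],[0,0,0]], "hand": [0.05,0.05,0.05,0.05,0.05,0.05,0.05,0.05]}}

```text
t: 5.38
tcp_pos: [0.6085, -0.2798, 0.1194]
eef_rot: [2.219, -2.221, -0.006]
contact_force: [0.5, 0.5, -0.9]
gripper_width: 0.0616
finger_force: 12.0
```

```bash
python3 - <<'E'
from h import *
s=get_state();print(np.round(s['tcp_pos'],4),s['contact_force'],s['gripper_width'])
for c in ('scene','side'):
    p,d=snapshot(c);X=cloud(c,d,camera_model(c));print(c,tubs(p,X,0.048,0.18,(0.3,.75,-.6,.5)))
print(get_state()['contact_force'])
E
```

```text
[ 0.6085 -0.2798  0.1194] [ 0.51378414  0.47936888 -0.91637001] 0.06164176452253411
scene [(0.4354, -0.0962, 0.0586, 26.8, 58), (0.4377, 0.0051, 0.0589, 32.6, 145), (0.4302, 0.2092, 0.0586, 31.2, 147), (0.6067, -0.2539, 0.1441, 18.4, 40), (0.4579, 0.3191, 0.0588, 31.8, 166)]
side [(0.6097, -0.2741, 0.1448, 30.5, 108), (0.4276, -0.1096, 0.0584, 32.6, 178), (0.4366, 0.0059, 0.0581, 31.9, 221), (0.4304, 0.2093, 0.0576, 31.6, 369), (0.4581, 0.3199, 0.0577, 31.4, 479)]
[ 0.68803207  0.02809297 -0.30671418]
```

>>> {"fn": "apply_moves", "kwargs": {"xyz": [[0,0,0.02],[0,0,0.02],[0,0,0.01],[0,0,0.004],[0,0,0],[0,0,0],[0,0,0],[0,0,0],[0,0,0]], "delta_rot": [[0,0,0],[0,0,0],[0,0,0],[0,0,0],[0,0,0],[0,0,0],[0,0,0],[0,0,0],[0,0,0]], "hand": [0.05,0.05,0.05,0.05,0.05,0.05,0.078,0.078,0.078]}}

```text
t: 6.23
tcp_pos: [0.6106, -0.2804, 0.0687]
eef_rot: [-2.221, 2.221, -0.003]
contact_force: [0.5, -0.3, 0.9]
gripper_width: 0.0735
finger_force: 0.0
```

>>> {"fn": "apply_moves", "kwargs": {"xyz": [[0,0,-0.03],[0,0,-0.04],[0,0,-0.04],[-0.0342,0.0358,0],[-0.0342,0.0358,0],[-0.0342,0.0358,0],[-0.0342,0.0358,0],[-0.0342,0.0358,0],[0,0,0]], "delta_rot": [[0,0,0],[0,0,0],[0,0,0],[0,0,0],[0,0,0],[0,0,0],[0,0,0],[0,0,0],[0,0,0]], "hand": [0.076,0.076,0.076,0.076,0.076,0.076,0.076,0.076,0.076]}}

```text
t: 6.98
tcp_pos: [0.4525, -0.1334, 0.1774]
eef_rot: [2.223, -2.218, -0.007]
contact_force: [-0.1, -0.2, -0.2]
gripper_width: 0.0759
finger_force: 0.0
```

```bash
cat > look.py <<'E'
from h import *
s=get_state();print(round(s['t'],2),np.round(s['tcp_pos'],4),s['contact_force'],s['gripper_width'])
for c in ('scene','side'):
    p,d=snapshot(c);X=cloud(c,d,camera_model(c));print(c,*tubs(p,X,0.048,0.2,(0.3,.75,-.6,.5)),sep='\n')
E
python3 look.py
```

```text
6.98 [ 0.4525 -0.1334  0.1774] [-0.05758748 -0.16045125 -0.1871674 ] 0.07593680492350405
scene
(0.4491, -0.1145, 0.059, 50.0, 123)
(0.4377, 0.0069, 0.0588, 31.8, 146)
(0.4311, 0.2095, 0.0591, 32.6, 148)
(0.4581, 0.32, 0.0588, 32.3, 168)
(0.6116, -0.2794, 0.0893, 31.7, 168)
side
(0.6107, -0.2775, 0.089, 30.4, 113)
(0.4294, -0.1105, 0.0584, 31.7, 176)
(0.4367, 0.0064, 0.0581, 32.0, 215)
(0.4309, 0.2087, 0.0577, 32.0, 366)
(0.4577, 0.3189, 0.0578, 31.2, 478)
```

>>> {"fn": "apply_moves", "kwargs": {"xyz": [[0,0,0],[0,0,0]], "delta_rot": [[0,0,0],[0,0,0]], "hand": [0.076,0.076]}}

```text
t: 7.25
tcp_pos: [0.4607, -0.1367, 0.178]
eef_rot: [-2.22, 2.221, -0.002]
contact_force: [0.2, -0.1, 0.1]
gripper_width: 0.0756
finger_force: 0.0
```

>>> {"fn": "apply_moves", "kwargs": {"xyz": [[-0.0262,0.0305,0],[0,0,0.02],[0,0,0.04],[0,0,0.04],[0,0,0.03],[0,0,0.016],[0,0,0],[0,0,0],[0,0,0],[0,0,0]], "delta_rot": [[0,0,0],[0,0,0],[0,0,0],[0,0,0],[0,0,0],[0,0,0],[0,0,0],[0,0,0],[0,0,0],[0,0,0]], "hand": [0.076,0.076,0.076,0.076,0.076,0.076,0.076,0.05,0.05,0.05], "force": 20}}

```text
t: 8.08
tcp_pos: [0.4303, -0.1102, 0.0328]
eef_rot: [-2.219, 2.22, -0.003]
contact_force: [0.1, 0.6, -0.8]
gripper_width: 0.0634
finger_force: 0.3
```

>>> {"fn": "apply_moves", "kwargs": {"xyz": [[0,0,0],[0,0,-0.02],[0,0,-0.04],[0,0,-0.03],[0,0,0],[0,0,0],[0,0,0],[0,0,0]], "delta_rot": [[0,0,0],[0,0,0],[0,0,0],[0,0,0],[0,0,0],[0,0,0],[0,0,0],[0,0,0]], "hand": [0.05,0.05,0.05,0.05,0.05,0.05,0.05,0.05]}}

```text
t: 8.75
tcp_pos: [0.4273, -0.1101, 0.1203]
eef_rot: [2.219, -2.221, -0.004]
contact_force: [-1.2, 0.7, -4.1]
gripper_width: 0.0608
finger_force: 20.0
```

>>> {"fn": "apply_moves", "kwargs": {"xyz": [[-0.0302,-0.023,0],[-0.0302,-0.023,0],[-0.0302,-0.023,0],[-0.0302,-0.023,0],[-0.0302,-0.023,0],[-0.0302,-0.023,0],[-0.0302,-0.023,0],[0,0,0],[0,0,0],[0,0,0]], "delta_rot": [[0,0,0],[0,0,0],[0,0,0],[0,0,0],[0,0,0],[0,0,0],[0,0,0],[0,0,0],[0,0,0],[0,0,0]], "hand": [0.05,0.05,0.05,0.05,0.05,0.05,0.05,0.05,0.05,0.05]}}

```text
t: 9.58
tcp_pos: [0.5883, 0.1009, 0.1191]
eef_rot: [2.218, -2.218, -0.004]
contact_force: [-0.4, 0.6, -2.8]
gripper_width: 0.0616
finger_force: 20.0
```

```bash
python3 look.py
```

```text
9.58 [0.5883 0.1009 0.1191] [-0.42613115  0.57855771 -2.75685999] 0.06162908464180668
scene
(0.4374, 0.007, 0.0588, 32.1, 145)
(0.4299, 0.2086, 0.0586, 32.0, 147)
(0.4584, 0.3201, 0.0585, 32.0, 166)
(0.6117, -0.2786, 0.0893, 31.7, 170)
side
(0.5852, 0.1, 0.1452, 32.3, 28)
(0.5892, 0.1016, 0.1447, 30.9, 226)
(0.4385, 0.0062, 0.0581, 32.3, 220)
(0.4302, 0.2088, 0.0576, 31.9, 366)
(0.4576, 0.3196, 0.0578, 30.9, 479)
```

>>> {"fn": "apply_moves", "kwargs": {"xyz": [[0,0,0.02],[0,0,0.03],[0,0,0.015],[0,0,0.0055],[0,0,0.002],[0,0,0],[0,0,0],[0,0,0],[0,0,0],[0,0,0]], "delta_rot": [[0,0,0],[0,0,0],[0,0,0],[0,0,0],[0,0,0],[0,0,0],[0,0,0],[0,0,0],[0,0,0],[0,0,0]], "hand": [0.05,0.05,0.05,0.05,0.05,0.05,0.05,0.076,0.076,0.076]}}

```text
t: 10.52
tcp_pos: [0.5909, 0.1017, 0.0506]
eef_rot: [-2.22, 2.219, -0.002]
contact_force: [-0.8, 0.1, 0.8]
gripper_width: 0.0726
finger_force: 0.0
```

>>> {"fn": "apply_moves", "kwargs": {"xyz": [[0,0,-0.03],[0,0,-0.04],[0,0,-0.04],[0.0235,0.0302,0],[0.0235,0.0302,0],[0.0235,0.0302,0],[0.0235,0.0302,0],[0,0.0302,0],[0,0,0],[0,0,0]], "delta_rot": [[0,0,0],[0,0,0],[0,0,0],[0,0,0],[0,0,0],[0,0,0],[0,0,0],[0,0,0],[0,0,0],[0,0,0]], "hand": [0.076,0.076,0.076,0.076,0.076,0.076,0.076,0.076,0.076,0.076]}}

```text
t: 11.35
tcp_pos: [0.4383, 0.007, 0.1603]
eef_rot: [-2.22, 2.219, -0.002]
contact_force: [1.1, 0.6, -0.0]
gripper_width: 0.0759
finger_force: 0.0
```

```bash
python3 look.py
```

```text
11.35 [0.4383 0.007  0.1603] [ 1.07876917  0.63315372 -0.01307993] 0.07592929508643419
scene
(0.4487, 0.0067, 0.0591, 39.7, 133)
(0.4303, 0.2096, 0.0587, 31.1, 147)
(0.4581, 0.3203, 0.0587, 32.1, 165)
(0.6111, -0.2784, 0.0896, 31.4, 170)
(0.5912, 0.1031, 0.0723, 32.1, 169)
side
(0.6105, -0.2776, 0.0891, 30.8, 115)
(0.4392, 0.006, 0.0581, 32.8, 220)
(0.5927, 0.1021, 0.0714, 32.0, 299)
(0.4312, 0.2087, 0.0577, 32.0, 371)
(0.4577, 0.3196, 0.0578, 31.4, 479)
```

>>> {"fn": "apply_moves", "kwargs": {"xyz": [[0,0,0.03],[0,0,0.04],[0,0,0.035],[0,0,0.018],[0,0,0.005],[0,0,0],[0,0,0],[0,0,0],[0,0,0],[0,0,0]], "delta_rot": [[0,0,0],[0,0,0],[0,0,0],[0,0,0],[0,0,0],[0,0,0],[0,0,0],[0,0,0],[0,0,0],[0,0,0]], "hand": [0.076,0.076,0.076,0.076,0.076,0.076,0.05,0.05,0.05,0.05], "force": 20}}

```text
t: 12.28
tcp_pos: [0.4399, 0.0077, 0.0324]
eef_rot: [-2.22, 2.219, -0.002]
contact_force: [0.1, 1.1, 2.9]
gripper_width: 0.0612
finger_force: 20.0
```

>>> {"fn": "apply_moves", "kwargs": {"xyz": [[0,0,0],[0,0,-0.02],[0,0,-0.04],[0,0,-0.03],[0,0,0],[0,0,0],[0,0,0],[0,0,0]], "delta_rot": [[0,0,0],[0,0,0],[0,0,0],[0,0,0],[0,0,0],[0,0,0],[0,0,0],[0,0,0]], "hand": [0.05,0.05,0.05,0.05,0.05,0.05,0.05,0.05]}}

```text
t: 12.95
tcp_pos: [0.4377, 0.0069, 0.12]
eef_rot: [2.219, -2.22, -0.002]
contact_force: [-0.5, -0.3, -0.1]
gripper_width: 0.0616
finger_force: 20.0
```

>>> {"fn": "apply_moves", "kwargs": {"xyz": [[0.0279,-0.0229,0],[0.0279,-0.0229,0],[0.0279,-0.0229,0],[0.0279,-0.0229,0],[0.0279,-0.0229,0],[0.0279,-0.0229,0],[0.0279,-0.0229,0],[0,0,0],[0,0,0],[0,0,0]], "delta_rot": [[0,0,0],[0,0,0],[0,0,0],[0,0,0],[0,0,0],[0,0,0],[0,0,0],[0,0,0],[0,0,0],[0,0,0]], "hand": [0.05,0.05,0.05,0.05,0.05,0.05,0.05,0.05,0.05,0.05]}}

```text
t: 13.78
tcp_pos: [0.5977, -0.1878, 0.1189]
eef_rot: [2.219, -2.22, -0.006]
contact_force: [-0.1, 0.5, 0.0]
gripper_width: 0.0615
finger_force: 20.0
```

```bash
python3 look.py
```

```text
13.78 [ 0.5977 -0.1878  0.1189] [-0.08303649  0.49033867  0.01215877] 0.061477292539551205
scene
(0.4296, 0.2083, 0.0589, 32.4, 149)
(0.4577, 0.3191, 0.0586, 31.4, 164)
(0.6123, -0.2794, 0.0896, 31.2, 136)
(0.5915, 0.1018, 0.0723, 31.4, 169)
side
(0.5971, -0.1877, 0.1455, 32.3, 148)
(0.5919, 0.1016, 0.0716, 32.0, 298)
(0.43, 0.2095, 0.0578, 31.8, 366)
(0.4576, 0.3196, 0.0577, 31.1, 479)
```

>>> {"fn": "apply_moves", "kwargs": {"xyz": [[0,0,0.02],[0,0,0.02],[0,0,0.01],[0,0,0.0035],[0,0,0],[0,0,0],[0,0,0],[0,0,0],[0,0,0]], "delta_rot": [[0,0,0],[0,0,0],[0,0,0],[0,0,0],[0,0,0],[0,0,0],[0,0,0],[0,0,0],[0,0,0]], "hand": [0.05,0.05,0.05,0.05,0.05,0.05,0.078,0.078,0.078]}}

```text
t: 14.63
tcp_pos: [0.5998, -0.1881, 0.0686]
eef_rot: [-2.221, 2.22, -0.003]
contact_force: [0.1, -0.6, -0.5]
gripper_width: 0.0733
finger_force: 0.0
```

>>> {"fn": "apply_moves", "kwargs": {"xyz": [[0,0,-0.03],[0,0,-0.04],[0,0,-0.03],[-0.0361,0.0153,0],[-0.0361,0.0153,0],[-0.0361,0.0153,0],[-0.0361,0.0153,0],[-0.0361,0.0153,0],[-0.0361,0.0153,0],[-0.0361,0.0153,0]], "delta_rot": [[0,0,0],[0,0,0],[0,0,0],[0,0,0],[0,0,0],[0,0,0],[0,0,0],[0,0,0],[0,0,0],[0,0,0]], "hand": [0.078,0.078,0.078,0.078,0.078,0.078,0.078,0.078,0.078,0.078]}}

```text
t: 15.47
tcp_pos: [0.4913, 0.0661, 0.1684]
eef_rot: [-2.22, 2.221, -0.001]
contact_force: [1.0, 0.5, -0.6]
gripper_width: 0.0779
finger_force: 0.0
```

>>> {"fn": "apply_moves", "kwargs": {"xyz": [[-0.0361,0.0153,0],[-0.0361,0.0153,0],[-0.0361,0.0153,0],[-0.0361,0.0153,0],[0,0,0],[0,0,0],[0,0,0]], "delta_rot": [[0,0,0],[0,0,0],[0,0,0],[0,0,0],[0,0,0],[0,0,0],[0,0,0]], "hand": [0.078,0.078,0.078,0.078,0.078,0.078,0.078]}}

```text
t: 16.05
tcp_pos: [0.4308, 0.2091, 0.1679]
eef_rot: [-2.222, 2.22, 0.0]
contact_force: [-0.2, 0.5, 0.2]
gripper_width: 0.0777
finger_force: 0.0
```

```bash
python3 look.py
```

```text
16.05 [0.4308 0.2091 0.1679] [-0.16310491  0.48562332  0.23458356] 0.07772510711487449
scene
(0.4394, 0.2053, 0.0589, 41.0, 145)
(0.4579, 0.32, 0.0588, 32.1, 167)
(0.6111, -0.2786, 0.0879, 31.7, 172)
(0.6012, -0.1874, 0.0879, 32.1, 173)
(0.5916, 0.1019, 0.0723, 30.8, 171)
side
(0.6106, -0.2766, 0.0876, 30.4, 109)
(0.6013, -0.1875, 0.0874, 31.3, 133)
(0.591, 0.102, 0.0714, 30.8, 295)
(0.4306, 0.2088, 0.0576, 31.5, 367)
(0.4571, 0.3196, 0.0577, 31.0, 475)
```

Placements are good; next is T4.

>>> {"fn": "apply_moves", "kwargs": {"xyz": [[0,0,0.03],[0,0,0.04],[0,0,0.038],[0,0,0.02],[0,0,0.008],[0,0,0],[0,0,0],[0,0,0],[0,0,0],[0,0,0]], "delta_rot": [[0,0,0],[0,0,0],[0,0,0],[0,0,0],[0,0,0],[0,0,0],[0,0,0],[0,0,0],[0,0,0],[0,0,0]], "hand": [0.078,0.078,0.078,0.078,0.078,0.078,0.05,0.05,0.05,0.05], "force": 20}}

```text
t: 16.98
tcp_pos: [0.4316, 0.2097, 0.0331]
eef_rot: [-2.219, 2.219, -0.0]
contact_force: [0.9, -1.1, 3.1]
gripper_width: 0.0618
finger_force: 20.0
```

>>> {"fn": "apply_moves", "kwargs": {"xyz": [[0,0,0],[0,0,-0.02],[0,0,-0.04],[0,0,-0.03],[0,0,0],[0,0,0],[0,0,0],[0,0,0]], "delta_rot": [[0,0,0],[0,0,0],[0,0,0],[0,0,0],[0,0,0],[0,0,0],[0,0,0],[0,0,0]], "hand": [0.05,0.05,0.05,0.05,0.05,0.05,0.05,0.05]}}

```text
t: 17.65
tcp_pos: [0.4299, 0.2084, 0.1204]
eef_rot: [2.219, -2.22, -0.001]
contact_force: [-0.6, 0.0, -0.5]
gripper_width: 0.0616
finger_force: 20.0
```

>>> {"fn": "apply_moves", "kwargs": {"xyz": [[0.0337,-0.0171,0],[0.0337,-0.0171,0],[0.0337,-0.0171,0],[0.0337,-0.0171,0],[0.0337,-0.0171,0],[0.0337,-0.0171,0],[0.0337,-0.0171,0],[0.0337,-0.0171,0],[0.0337,-0.0171,0],[0,0,0]], "delta_rot": [[0,0,0],[0,0,0],[0,0,0],[0,0,0],[0,0,0],[0,0,0],[0,0,0],[0,0,0],[0,0,0],[0,0,0]], "hand": [0.05,0.05,0.05,0.05,0.05,0.05,0.05,0.05,0.05,0.05]}}

```text
t: 18.48
tcp_pos: [0.5864, -0.0993, 0.1193]
eef_rot: [2.214, -2.226, -0.0]
contact_force: [1.0, 0.0, -0.1]
gripper_width: 0.0612
finger_force: 20.0
```

```bash
python3 look.py
```

```text
18.48 [ 0.5864 -0.0993  0.1193] [ 0.9633865   0.00638369 -0.09508081] 0.061230519622012466
scene
(0.4572, 0.3196, 0.0583, 31.7, 168)
(0.6119, -0.2781, 0.0877, 31.4, 170)
(0.6018, -0.19, 0.0879, 32.6, 170)
(0.591, 0.1015, 0.0725, 31.6, 170)
side
(0.5847, -0.0967, 0.1441, 30.6, 173)
(0.5909, 0.1015, 0.0715, 31.7, 298)
(0.4578, 0.3198, 0.0578, 31.1, 482)
```

>>> {"fn": "apply_moves", "kwargs": {"xyz": [[0,0,0.02],[0,0,0.02],[0,0,0.01],[0,0,0.004],[0,0,0],[0,0,0],[0,0,0],[0,0,0],[0,0,0]], "delta_rot": [[0,0,0],[0,0,0],[0,0,0],[0,0,0],[0,0,0],[0,0,0],[0,0,0],[0,0,0],[0,0,0]], "hand": [0.05,0.05,0.05,0.05,0.05,0.05,0.078,0.078,0.078]}}

```text
t: 19.33
tcp_pos: [0.5854, -0.0941, 0.0686]
eef_rot: [-2.221, 2.22, -0.002]
contact_force: [0.3, 0.7, -0.8]
gripper_width: 0.0736
finger_force: 0.0
```

>>> {"fn": "apply_moves", "kwargs": {"xyz": [[0,0,-0.03],[0,0,-0.04],[0,0,-0.03],[-0.0377,0.0117,0],[-0.0377,0.0117,0],[-0.0377,0.0117,0],[-0.0377,0.0117,0],[-0.0377,0.0117,0],[-0.0377,0.0117,0],[-0.0377,0.0117,0]], "delta_rot": [[0,0,0],[0,0,0],[0,0,0],[0,0,0],[0,0,0],[0,0,0],[0,0,0],[0,0,0],[0,0,0],[0,0,0]], "hand": [0.078,0.078,0.078,0.078,0.078,0.078,0.078,0.078,0.078,0.078]}}

```text
t: 20.17
tcp_pos: [0.5021, 0.1714, 0.1684]
eef_rot: [-2.22, 2.22, -0.001]
contact_force: [1.2, -0.0, 0.5]
gripper_width: 0.078
finger_force: 0.0
```

>>> {"fn": "apply_moves", "kwargs": {"xyz": [[-0.0377,0.0117,0],[-0.0377,0.0117,0],[-0.0377,0.0117,0],[-0.0377,0.0117,0],[0,0,0],[0,0,0],[0,0,0]], "delta_rot": [[0,0,0],[0,0,0],[0,0,0],[0,0,0],[0,0,0],[0,0,0],[0,0,0]], "hand": [0.078,0.078,0.078,0.078,0.078,0.078,0.078]}}

```text
t: 20.75
tcp_pos: [0.4558, 0.3203, 0.1678]
eef_rot: [-2.222, 2.221, 0.0]
contact_force: [-1.0, -0.0, -0.5]
gripper_width: 0.078
finger_force: 0.0
```

```bash
python3 look.py
```

```text
20.75 [0.4558 0.3203 0.1678] [-0.98807641 -0.02856792 -0.51311343] 0.07799785898386193
scene
(0.4661, 0.3185, 0.0586, 39.4, 168)
(0.6114, -0.2797, 0.0864, 32.1, 165)
(0.6003, -0.188, 0.0865, 32.4, 168)
(0.5869, -0.0944, 0.0865, 31.6, 173)
(0.5918, 0.1021, 0.0724, 31.7, 179)
side
(0.6302, -0.274, 0.0858, 22.3, 30)
(0.6152, -0.181, 0.0858, 24.2, 50)
(0.598, -0.0865, 0.0859, 25.0, 57)
(0.5915, 0.1007, 0.0717, 31.5, 172)
(0.4571, 0.3199, 0.0577, 31.1, 480)
```

>>> {"fn": "apply_moves", "kwargs": {"xyz": [[0,-0.0015,0.03],[0,0,0.04],[0,0,0.038],[0,0,0.02],[0,0,0.008],[0,0,0],[0,0,0],[0,0,0],[0,0,0],[0,0,0]], "delta_rot": [[0,0,0],[0,0,0],[0,0,0],[0,0,0],[0,0,0],[0,0,0],[0,0,0],[0,0,0],[0,0,0],[0,0,0]], "hand": [0.078,0.078,0.078,0.078,0.078,0.078,0.05,0.05,0.05,0.05], "force": 20}}

```text
t: 21.68
tcp_pos: [0.458, 0.3211, 0.0333]
eef_rot: [-2.22, 2.22, 0.001]
contact_force: [-1.7, 0.1, 4.3]
gripper_width: 0.0616
finger_force: 20.0
```

>>> {"fn": "apply_moves", "kwargs": {"xyz": [[0,0,0],[0,0,-0.02],[0,0,-0.04],[0,0,-0.03],[0,0,0],[0,0,0],[0,0,0],[0,0,0]], "delta_rot": [[0,0,0],[0,0,0],[0,0,0],[0,0,0],[0,0,0],[0,0,0],[0,0,0],[0,0,0]], "hand": [0.05,0.05,0.05,0.05,0.05,0.05,0.05,0.05]}}

```text
t: 22.35
tcp_pos: [0.4563, 0.3193, 0.1195]
eef_rot: [2.218, -2.219, -0.0]
contact_force: [0.1, 0.9, -3.6]
gripper_width: 0.0618
finger_force: 20.0
```

>>> {"fn": "apply_moves", "kwargs": {"xyz": [[-0.0011,-0.0332,0],[-0.0011,-0.0332,0],[-0.0011,-0.0332,0],[-0.0011,-0.0332,0],[0,0,0],[0,0,0],[0,0,0]], "delta_rot": [[0,0,0],[0,0,0],[0,0,0],[0,0,0],[0,0,0],[0,0,0],[0,0,0]], "hand": [0.05,0.05,0.05,0.05,0.05,0.05,0.05]}}

```text
t: 22.93
tcp_pos: [0.5891, 0.3239, 0.1188]
eef_rot: [2.217, -2.219, -0.002]
contact_force: [-0.4, -0.4, -2.4]
gripper_width: 0.0617
finger_force: 20.0
```

```bash
python3 look.py
```

```text
22.93 [0.5891 0.3239 0.1188] [-0.37611492 -0.3506681  -2.37073851] 0.06172375658978411
scene
(0.6111, -0.2787, 0.0865, 31.7, 163)
(0.601, -0.1889, 0.0865, 32.5, 168)
(0.5866, -0.0937, 0.0866, 30.9, 161)
(0.5918, 0.1012, 0.0723, 31.5, 182)
(0.5978, 0.2951, 0.1442, 31.9, 58)
side
(0.6111, -0.2772, 0.0861, 30.5, 115)
(0.6019, -0.1877, 0.0862, 31.7, 131)
(0.5858, -0.0932, 0.0861, 30.7, 163)
(0.5856, 0.3466, 0.1434, 35.3, 277)
```

>>> {"fn": "apply_moves", "kwargs": {"xyz": [[0,0,0.02],[0,0,0.03],[0,0,0.015],[0,0,0.0055],[0,0,0.002],[0,0,0],[0,0,0],[0,0,0],[0,0,0],[0,0,0]], "delta_rot": [[0,0,0],[0,0,0],[0,0,0],[0,0,0],[0,0,0],[0,0,0],[0,0,0],[0,0,0],[0,0,0],[0,0,0]], "hand": [0.05,0.05,0.05,0.05,0.05,0.05,0.05,0.076,0.076,0.076]}}

```text
t: 23.87
tcp_pos: [0.5913, 0.3256, 0.0509]
eef_rot: [-2.219, 2.219, -0.001]
contact_force: [-0.2, 0.3, -1.2]
gripper_width: 0.0726
finger_force: 0.0
```

>>> {"fn": "apply_moves", "kwargs": {"xyz": [[0,0,-0.03],[0,0,-0.04],[0,0,-0.03],[0.028,-0.018,0],[0.028,-0.018,0],[0.028,-0.018,0],[0.028,-0.018,0],[0,0,0],[0,0,0],[0,0,0]], "delta_rot": [[0,0,0],[0,0,0],[0,0,0],[0,0,0],[0,0,0],[0,0,0],[0,0,0],[0,0,0],[0,0,0],[0,0,0]], "hand": [0.076,0.076,0.076,0.06,0.04,0.04,0.04,0.04,0.04,0.04]}}

```text
t: 24.7
tcp_pos: [0.6625, 0.2129, 0.1496]
eef_rot: [-2.22, 2.221, -0.0]
contact_force: [-0.4, 1.0, 0.0]
gripper_width: 0.042
finger_force: 0.0
```

```bash
cat > tab.py <<'E'
from h import *
for c in ('scene','side','wrist'):
    m=camera_model(c);p,d=snapshot(c);X=cloud(c,d,m)
    hsv=cv2.cvtColor(p,cv2.COLOR_RGB2HSV);H,S,V=[hsv[...,i].astype(int) for i in range(3)]
    x,y,z=[X[...,i] for i in range(3)]
    o=(H<16)&(H>4)&(S>170)&(V>100)&(x>.58)&(x<.72)
    P=X[o&(z>.072)&(z<.085)&(abs(y-.212)<.03)]
    print(c,'tab top',len(P),*( [P.mean(0).round(4),P.min(0).round(4),P.max(0).round(4)] if len(P) else []))
    P=X[o&(z<.03)&(z>.018)&(y>.03)&(y<.4)]
    if len(P)>20: print('bar',np.round(np.polyfit(P[:,1]-.2125,P[:,0],1),4),len(P))
E
python3 look.py; python3 tab.py
```

```text
24.7 [0.6625 0.2129 0.1496] [-0.36137487  1.01654077  0.03511727] 0.04197954841461499
scene
(0.6118, -0.2793, 0.0864, 31.5, 172)
(0.6004, -0.1879, 0.0862, 31.9, 173)
(0.5868, -0.0952, 0.0865, 31.9, 164)
(0.5923, 0.103, 0.0724, 31.4, 170)
(0.5918, 0.3236, 0.0722, 31.4, 155)
side
(0.5856, -0.0919, 0.0861, 31.0, 157)
(0.5923, 0.1019, 0.0715, 32.5, 269)
(0.5916, 0.3248, 0.0713, 31.0, 454)
scene tab top 11 [0.6606 0.2043 0.0763] [0.6567 0.2019 0.0732] [0.6637 0.2067 0.0793]
bar [0.0142 0.6488] 324
side tab top 51 [0.6587 0.2127 0.0767] [0.6543 0.2034 0.0722] [0.6643 0.2218 0.0793]
bar [0.0101 0.6479] 592
wrist tab top 293 [0.6586 0.2113 0.0758] [0.6539 0.2021 0.0723] [0.6633 0.2217 0.078 ]
bar [0.0163 0.6473] 2359
```

>>> {"fn": "apply_moves", "kwargs": {"xyz": [[0.001,0.0038,0],[0,0,0.02],[0,0,0.03],[0,0,0.025],[0,0,0.014],[0,0,0.004],[0,0,0],[0,0,0]], "delta_rot": [[0,0,0],[0,0,0],[0,0,0],[0,0,0],[0,0,0],[0,0,0],[0,0,0],[0,0,0]], "hand": [0.042,0.042,0.042,0.042,0.042,0.042,0.042,0.042], "force": 10}}

```text
t: 25.62
tcp_pos: [0.6591, 0.2124, 0.057]
eef_rot: [-2.221, 2.22, -0.001]
contact_force: [0.8, 0.3, 1.8]
gripper_width: 0.0421
finger_force: 0.0
```

>>> {"fn": "apply_moves", "kwargs": {"xyz": [[0,0,0],[0,0,0],[0,0,0],[0,0,0],[0,0,0],[0,0,0]], "delta_rot": [[0,0,0],[0,0,0],[0,0,0],[0,0,0],[0,0,0],[0,0,0]], "hand": [0.03,0.02,0.012,0.005,0.005,0.005]}}

```text
t: 26.12
tcp_pos: [0.6588, 0.2119, 0.0564]
eef_rot: [-2.221, 2.221, -0.001]
contact_force: [1.2, -1.2, 0.6]
gripper_width: 0.01
finger_force: 0.8
```

>>> {"fn": "apply_moves", "kwargs": {"xyz": [[0,0,0],[0,0.003,0],[0,0.003,0],[0,0.003,0],[0,0.003,0],[0,0.003,0],[-0.0002,0.002,0],[0,0,0]], "delta_rot": [[0,0,0],[0,0,0],[0,0,0],[0,0,0],[0,0,0],[0,0,0],[0,0,0],[0,0,0]], "hand": [0.005,0.005,0.005,0.005,0.005,0.005,0.005,0.005], "force": 15}}

```text
t: 26.78
tcp_pos: [0.6409, 0.2122, 0.0564]
eef_rot: [2.221, -2.221, -0.0]
contact_force: [-0.7, -0.1, 2.5]
gripper_width: 0.0097
finger_force: 15.0
```

>>> {"fn": "apply_moves", "kwargs": {"xyz": [[0,0.001,0],[0,0.001,0],[0,0,0]], "delta_rot": [[0,0,0],[0,0,0],[0,0,0]], "hand": [0.005,0.005,0.005]}}

```text
t: 27.03
tcp_pos: [0.6396, 0.2122, 0.0564]
eef_rot: [-2.221, 2.221, -0.0]
contact_force: [0.7, 0.5, 3.1]
gripper_width: 0.01
finger_force: 15.0
```

>>> {"fn": "apply_moves", "kwargs": {"xyz": [[0,0.001,0],[0,0.001,0],[0,0,0]], "delta_rot": [[0,0,0],[0,0,0],[0,0,0]], "hand": [0.005,0.005,0.005]}}

```text
t: 27.28
tcp_pos: [0.6381, 0.2122, 0.0564]
eef_rot: [-2.221, 2.22, -0.001]
contact_force: [2.0, -0.1, 2.8]
gripper_width: 0.0098
finger_force: 15.0
```

>>> {"fn": "apply_moves", "kwargs": {"xyz": [[0,0.001,0],[0,0.001,0],[0,0,0]], "delta_rot": [[0,0,0],[0,0,0],[0,0,0]], "hand": [0.005,0.005,0.005]}}

```text
t: 27.53
tcp_pos: [0.6361, 0.2122, 0.0564]
eef_rot: [-2.221, 2.22, -0.001]
contact_force: [4.3, -0.2, 3.2]
gripper_width: 0.01
finger_force: 15.0
```

>>> {"fn": "apply_moves", "kwargs": {"xyz": [[0,0.001,0],[0,0.001,0],[0,0,0]], "delta_rot": [[0,0,0],[0,0,0],[0,0,0]], "hand": [0.005,0.005,0.005]}}

```text
t: 27.78
tcp_pos: [0.6339, 0.2123, 0.0564]
eef_rot: [-2.221, 2.22, -0.001]
contact_force: [4.8, -0.5, 2.5]
gripper_width: 0.0102
finger_force: 15.0
```

```bash
python3 look.py; python3 tab.py
```

```text
27.78 [0.6339 0.2123 0.0564] [ 4.80423566 -0.51773105  2.46913952] 0.010167307783345911
scene
(0.611, -0.2782, 0.0864, 32.0, 167)
(0.601, -0.188, 0.0865, 31.8, 174)
(0.5861, -0.0926, 0.0866, 31.9, 177)
(0.5863, 0.1016, 0.0723, 31.2, 169)
(0.5887, 0.3243, 0.072, 31.8, 192)
side
(0.6216, -0.2717, 0.0857, 25.4, 57)
(0.5892, 0.3247, 0.0712, 31.5, 449)
scene tab top 0
bar [0.0132 0.6231] 356
side tab top 0
bar [-0.0034  0.624 ] 258
wrist tab top 277 [0.6332 0.2176 0.0759] [0.6283 0.2137 0.0739] [0.6383 0.2222 0.0777]
bar [0.0303 0.623 ] 3287
```

The force rose to about 4.8 N, both tubs were nudged onto centre, and bar travel is about 25 mm. I'll release and retreat.

>>> {"fn": "apply_moves", "kwargs": {"xyz": [[0,0,0],[0,0,0],[0,0,0],[0,0,0],[0,0,-0.01],[0,0,-0.03],[0,0,-0.04],[0,0,-0.04],[0,0,-0.04],[0,0,0]], "delta_rot": [[0,0,0],[0,0,0],[0,0,0],[0,0,0],[0,0,0],[0,0,0],[0,0,0],[0,0,0],[0,0,0],[0,0,0]], "hand": [0.02,0.04,0.04,0.04,0.04,0.04,0.04,0.04,0.04,0.04]}}

```text
t: 28.87
tcp_pos: [0.6374, 0.2133, 0.2274]
eef_rot: [-2.212, 2.208, -0.012]
contact_force: [1.0, 0.1, 1.9]
gripper_width: 0.0401
finger_force: 0.0
```

>>> {"fn": "apply_moves", "kwargs": {"xyz": [[0,0.04,0],[0,0.04,0],[0,0.04,0],[0,0.04,0],[0,0.03,0],[0,0,0],[0,0,0],[0,0,0]], "delta_rot": [[0,0,0],[0,0,0],[0,0,0],[0,0,0],[0,0,0],[0,0,0],[0,0,0],[0,0,0]], "hand": [0.04,0.04,0.04,0.04,0.04,0.04,0.04,0.04]}}

```text
t: 29.53
tcp_pos: [0.4439, 0.2124, 0.2168]
eef_rot: [-2.221, 2.22, -0.0]
contact_force: [-0.8, -0.0, 0.6]
gripper_width: 0.04
finger_force: 0.0
```

```bash
python3 look.py; python3 tab.py; python3 -c "
from h import *
p,d=snapshot('scene');save('end.png',p)
X=cloud('scene',d,camera_model('scene'));P=X[(X[...,2]>.025)&(X[...,2]<.038)&(X[...,0]>.53)&(X[...,0]<.72)&(X[...,1]>-.37)&(X[...,1]<-.02)];print('deck z',np.median(P[:,2]))
for q in ('ink','jar','carton','dish'): print(q,[np.round(x['point'],3).tolist() for x in mark_of(q,'scene')])"
```

```text
29.53 [0.4439 0.2124 0.2168] [-0.76120561 -0.0458115   0.58923158] 0.039998292224366315
scene
(0.6116, -0.2789, 0.0864, 32.2, 173)
(0.6006, -0.1872, 0.0865, 31.9, 172)
(0.5874, -0.0937, 0.0866, 32.2, 171)
(0.586, 0.1013, 0.0723, 31.4, 175)
(0.5893, 0.3242, 0.0725, 31.9, 192)
side
(0.6112, -0.2787, 0.0863, 30.8, 110)
(0.6, -0.1865, 0.0862, 30.8, 129)
(0.6074, -0.0912, 0.0862, 17.5, 29)
(0.5856, 0.102, 0.0714, 31.4, 289)
(0.5895, 0.324, 0.0712, 31.8, 447)
scene tab top 35 [0.6354 0.212  0.0768] [0.6304 0.2021 0.0726] [0.6414 0.2214 0.0802]
bar [0.0141 0.6235] 461
side tab top 42 [0.6337 0.2134 0.0764] [0.6303 0.2019 0.0724] [0.6385 0.2218 0.0793]
bar [0.0114 0.6226] 464
wrist tab top 212 [0.6317 0.2119 0.0755] [0.6266 0.2022 0.072 ] [0.638  0.2219 0.078 ]
bar [0.0234 0.6209] 1113
deck z 0.029258796078627136
ink [[0.751, -0.009, -0.001], [0.409, -0.567, 0.001]]
jar [[0.409, -0.566, -0.001], [0.754, -0.007, 0.001], [0.601, -0.191, 0.055]]
carton [[0.585, 0.323, 0.037], [0.771, 0.168, -0.003], [0.637, 0.211, 0.06]]
dish [[0.454, -0.429, 0.004], [0.599, -0.189, 0.056], [0.585, 0.174, 0.015]]
```

View pics/end.png

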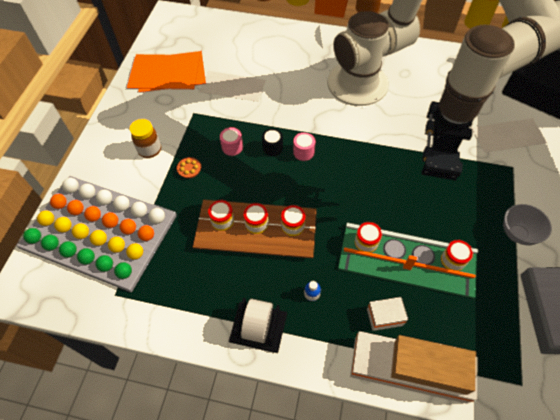

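The final view shows three empty tubs on the board line at (220,215), (256,217) and (293,217). The full ones stand on the end plates at (369,234) and (459,253), with the bar closed against them and the bystanders unmoved.

```bash
python3 -c "
from cell import *
print(sign_off())"
```

```text
the job is handed in; nothing more can be done
None
```

The job is handed in, though I got no verdict back: the two full tubs stand on the tray's end plates with the bar closed about 25 mm and bearing gently on them (about 5 N), the three empty tubs stand in a row on the returns board's white line, and nothing else was moved.

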